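# Load the relay test fixture and set its thumbscrew

### The job

Put the relay fully home in the pocket of the test fixture and swing the locking lever shut over it. Then turn the thumbscrew clockwise until it seats, back it off a quarter turn and finish there, still gripping the thumbscrew between the fingers so that it cannot creep. Leave the other things on the bench where they are.

Things in the scene. Friction and masses are not known exactly. Their poses are not given: they have to be found in the camera images.
- relay_center (a point): Centre (half-way up) of the loose plug-in relay: an upright rectangular block, 28 mm along its x, 36 mm along its y, 52 mm tall along its z, about 90 g; black foot, grey cover, white stripe on top. It stands on the bench at the start. It fits the pocket either way round (half turn about z).
- fixture: Test fixture, fixed to the bench, turned a little about the vertical: grey plate 130 (its x) x 250 mm (its y), 10 mm thick. Origin at bench height under the plate's middle. Along its y at x = 0: thumbscrew boss (42 mm round) at y = -75 mm, black socket block (64 x 70 mm, top 34 mm above the bench) at +55 mm, lever's pivot post (20 mm round) at +105 mm.
- pocket_mouth (a point): Middle of the mouth of the rectangular pocket in the socket block's top, 34 mm above the bench; axes as the fixture's. Pocket 32 mm along x, 40 mm along y (2 mm free on each side of the relay), 18 mm deep, flat floor. With the relay home its long side lies along the fixture's y, its foot is 16 mm and its top 68 mm above the bench; it stands 34 mm out of the block.
- lever_pivot (a point): Point on the vertical hinge axis of the locking lever, at the lever's half thickness (73.5 mm above the bench).
- lever_peg (a point): On the axis of the upright round peg at the lever's free end, by which it is swung: black, 12 mm thick, from the lever's top (76.5 mm) up to 100 mm above the bench; this point at 90 mm, 86 mm from the pivot. The lever is a flat steel bar 14 mm wide, 6 mm thick, underside 70.5 mm above the bench: it passes 2.5 mm over a relay that is home and jams on one that is not.
- lever (a joint): Angle a of the lever, rad: 0 = shut (stop), pointing along the fixture's -y straight over the pocket; grows anticlockwise seen from above, to 2.15; starts at 1.6 to 2.0. Peg at pivot + 86 mm * (sin a, -cos a) in the fixture's x, y. Light friction (0.6 N at the peg), stays where it is left.
- wing (a point): The grip of the thumbscrew: an upright flat black wing 44 mm long (its x), 12 mm thick (its y), 32 mm tall, on a vertical axis. This point at its centre, 69 mm above the bench; the wing spans 53 to 85 mm height. Below it a round collar of 32 mm diameter. It stays at this height while it turns.
- thumbscrew (a joint): How far the thumbscrew is backed off from its seat, rad: 0 = seated (hard stop), grows anticlockwise seen from above, up to 4.0; starts at 0.8 to 1.9. At 0 the wing's long side lies along the fixture's x. Turning takes 0.06 N m; it stays where it is left.
- capacitor: Bystander: upright aluminium can, 40 mm diameter, 46 mm tall (54 mm with terminals); origin under its centre.
- charger: Bystander: white plug-in charger block 58 x 42 x 28 mm; origin under its centre.
- tape: Bystander: roll of tape lying flat, 80 mm diameter, 24 mm tall; origin under its centre.
- hammer: Bystander: hammer lying beyond the fixture.
- screwdriver: Bystander: screwdriver lying between the robot and the fixture, left.
- phone: Bystander: phone lying flat, 72 x 148 x 9 mm.
There are look-alikes about, which are no part of the job. What is shaped like the part that bears relay_center but brown or orange is not meant.

How it is judged:
On the way, in this order (a step that is already met when the one before it is completed fails the run):
1. the relay is home in the pocket (horizontal distance between relay_center and pocket_mouth below 0.005 m and z of relay_center in the frame of pocket_mouth below 0.0105 m and angle between the y axis of relay_center and the y axis of fixture, either way round below 0.2 rad), for 0.2 s.
2. the lever is shut over the relay (value of joint lever below 0.1 rad and z of relay_center in the frame of pocket_mouth below 0.0105 m), for 0.2 s.
3. the thumbscrew is seated (value of joint thumbscrew below 0.06 rad), for 0.1 s.
At the end, for the whole second after the job is handed in: Relay home in the pocket (within 2.5 mm of full depth, 5 mm sideways), lever within 0.15 rad of shut, and the thumbscrew, once seated (within 0.06 rad), standing still 1.57 rad (give or take 0.25) back from its seat, gripped by the fingers with more than 2 N (all of step 1 and value of joint lever below 0.15 rad and value of joint thumbscrew between 1.32 and 1.82 rad and velocity of joint thumbscrew between -0.1 and 0.1 rad/s and contact force between the fingers and thumbscrew above 2 N); the arm keeps its last pose, push and grip.
It fails at once if a bystander was pushed more than 30 mm (distance of any of capacitor, charger, tape, hammer, screwdriver, phone from where it was at the start of the episode above 0.03 m).
It also fails if it takes over 72 s, if anything falls off the work surface, if the arm or the gripper's body presses on something with over 40 N, if the wrist force passes 120 N, or if a joint passes its speed limit or range.

### The arm

A 6-joint arm with a two-finger parallel gripper is mounted at the origin on the work surface. World frame = base frame: x ahead of the robot, y to its left, z up, the work surface at z = 0. Lengths are in m, angles in rad, forces in N, time in s.
With the tool pointing down it reaches from about 0.35 to 0.775 m from the base axis. Payload 5.5 kg.
Tool frame: the origin (TCP) lies between the finger pads; the fingertips stand 19 mm ahead of it and the grasp point (between the pads) is the TCP; z points along the fingers, y is the line along which they close (so a half turn about z gives the same grasp; the last joint's range is limited). The gripper opens to 85 mm and grips with 20 to 120 N. Pads are 22 mm wide; open, the fingers measure 114 mm over their backs; the gripper's body (76 mm by 85 mm) begins 54 mm behind the grasp point. The pads swing forward as they close: fully open they stand 13 mm farther back than shut.
Start: joints at [-1.367, 0.313, 0.046, 1.304, 0, 1.431], TCP at [0.194, -0.541, 0.25] pointing down, gripper open.
Joint ranges: [-2.76, 2.76], [-0.86, 1.69], [-1.03, 1.26], [-2.2, 2.34], [-1.47, 1.5], [-3.14, 3.14]. Speed limits (rad/s): [2.57, 2.57, 3.14, 3.14, 3.14, 3.14].

### API

Orientations are given as a unit quaternion [x, y, z, w].
In Python, from workcell import * gives the robot as it stands.
- The arm moves only by the shell command python3 -m crank 'ROWS' [FORCE]. ROWS is JSON, a list of rows, each a list of 3 entries, a list of its own where there are three numbers: the closure in counts, from 0 (fully open) to 255 (shut), then the shift along the tool's x, y, z in cm, then the turn about the tool's z in degrees. In form: [[claw, [tx, ty, tz], twist], ...]. A call has 1 to 5 rows; each row is the pose to reach, as a shift and turn from the pose commanded when the call began, along the tool's axes at that moment; what a row does not reach only later rows make up. A row lasts 1/8 s, in which the tool goes at most 62.5 mm and 10.7 degrees, less where a joint would pass 70% of its speed; a pose out of reach is approached as far as the arm can. A call with a gripper value outside its range is refused whole. The fingers move at their own pace and stop on an object; FORCE is the grip in N (left out, the last holds). Time passes only in rows, so rows that repeat a pose let the fingers close. It gives the time, the measured TCP pose, the force, the opening and the grip force at its end, in the units of the state.
- get_obs(): the state, without advancing time (a new reading comes with each control period).
- get_image(name): name is "side" or "top" or "wrist"; returns a dict with "color" (400x640x3 uint8, red, green, blue), "depth" (400x640 float32, m along the optical axis (not along the pixel's ray), 0 where there is no reading), "mtx" (3x3 intrinsics, pixels), "extrinsics" (4x4, takes a point from camera to world coordinates). Camera axes: x right, y up, looking along -z (the intrinsics and any distortion apply to the point x, -y, -z); pixel columns grow to the right and rows downward; lengths in m; the calibration is good to about 2 mm. A picture is of the moment at which its call begins.
- hand_in(): hands the job in; it is judged then, once.
The state is a dict: "time_s": time; "joint_pos": joint angles; "qd": joint speeds; "joint_torque": joint torques, N m; "position": TCP position; "tcp_rot": TCP orientation; "force": force on the tool from outside, world axes, zero at the start; "ft_torque": the same for the moment, N m; "gripper_width": finger opening in m; "gripper_force": force on a finger pad.
Only numpy, scipy, OpenCV 4.12 (cv2) and the standard library are available. Lean on these libraries where they do the work, as an engineer would, in place of code of your own. Each camera call takes 0.05 s, during which the arm holds its last target. There are 200 camera calls.

## Working session

There is one attempt and no reset: what is moved stays moved. The work goes in short steps, Python scripts to look and compute and a shell command to move; the robot and the scene stay as the last step left them, time stands still between calls to the robot, and variables do not carry over. Pictures are saved under pics/ and viewed, at most 10 in all, crops included, and the job is handed in when it is done.

```bash
ls; mkdir -p pics
cat > h.py <<'E'
from workcell import *
import numpy as np, cv2
def save(name,fn):
    im=get_image(name); cv2.imwrite(fn,im["color"][:,:,::-1]); np.savez(fn.replace('.png','.npz'),**im); return im
def ray(im,u,v):
    K=im["mtx"];E=im["extrinsics"]
    d=np.array([(u-K[0,2])/K[0,0],-(v-K[1,2])/K[1,1],-1.])
    return E[:3,3],E[:3,:3]@d
def onz(im,u,v,z):
    o,d=ray(im,u,v); return o+d*(z-o[2])/d[2]
def pix(im,p):
    K=im["mtx"];E=im["extrinsics"]
    c=E[:3,:3].T@(np.array(p)-E[:3,3]); return K[0,0]*c[0]/-c[2]+K[0,2],K[1,1]*-c[1]/-c[2]+K[1,2]
def cloud(im):
    v,u=np.mgrid[:400,:640]; K=im["mtx"];E=im["extrinsics"];D=im["depth"]
    c=np.stack([(u-K[0,2])/K[0,0]*D,-(v-K[1,2])/K[1,1]*D,-D],-1)
    return c@E[:3,:3].T+E[:3,3]
E
python3 - <<'E'
from h import *
o=get_obs(); print(o)
a=save("top","pics/top.png"); b=save("side","pics/side.png")
for i in(a,b): print(i["mtx"],i["extrinsics"].round(3),(i["depth"]>0).mean())
E
```

```text
pics
{'time_s': 0.0, 'joint_pos': array([-1.36661325e+00,  3.14010204e-01,  4.49823070e-02,  1.30358867e+00,
       -2.52822271e-05,  1.43122404e+00]), 'qd': array([ 0.00058433,  0.00058196,  0.00162543, -0.0010511 ,  0.00181015,
       -0.0004718 ]), 'joint_torque': array([-8.32121132e-04, -4.80628717e+01,  2.98530489e+01,  1.91867998e-02,
       -2.34776508e-04, -1.45406950e-06]), 'position': array([ 0.19369213, -0.54089433,  0.24940462]), 'tcp_rot': array([ 9.85264949e-01,  1.71032602e-01, -4.20311682e-05, -9.09236252e-04]), 'force': array([-0.45292959,  0.11232023, -0.79759197]), 'ft_torque': array([ 0.02364096, -0.03219732, -0.03388023]), 'gripper_force': 0.0, 'gripper_width': 0.08551329854081643}
[[459.46029744   0.         327.03569137]
 [  0.         459.46029744 193.69087618]
 [  0.           0.           1.        ]] [[ 0.02   0.987 -0.163  0.385]
 [-1.     0.023  0.019  0.035]
 [ 0.023  0.162  0.987  1.16 ]
 [ 0.     0.     0.     1.   ]] 0.99605078125
[[510.70387276   0.         312.62264736]
 [  0.         510.70387276 190.8239966 ]
 [  0.           0.           1.        ]] [[-1.     0.022 -0.011  0.526]
 [-0.024 -0.777  0.63   0.99 ]
 [ 0.006  0.63   0.777  1.243]
 [ 0.     0.     0.     1.   ]] 0.9962421875
```

View pics/top.png

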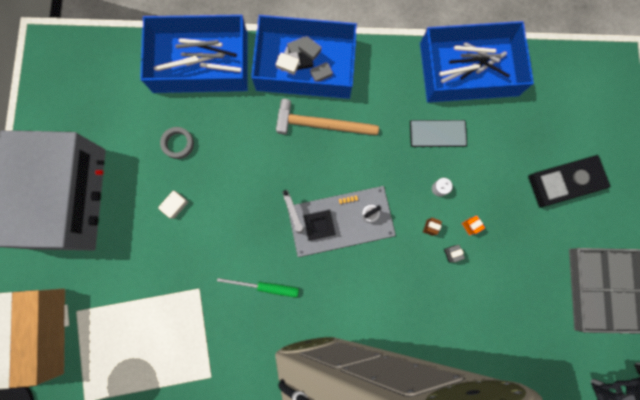

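View pics/side.png

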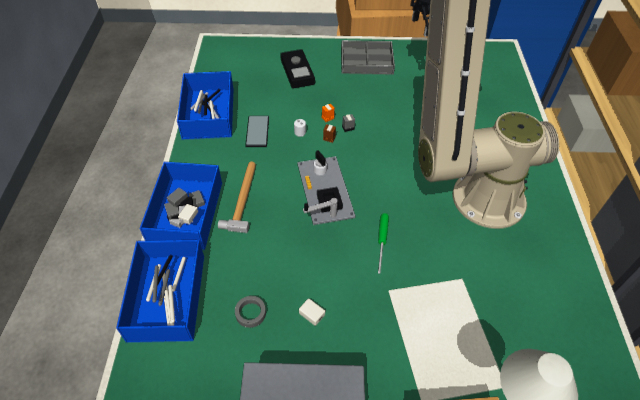

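The top view shows four things that could be taken for the relay:
- Brown block at (433,227): not meant.
- Orange block at (474,225): not meant.
- Round white can at (444,187): the capacitor.
- Grey block with a white stripe at (456,255): this is the relay.

The fixture plate is centred near (345,220), with the socket at (320,225), the wing at (372,212) and the lever peg at (286,193).

```bash
cat > m.py <<'E'
from h import *
im=dict(np.load("pics/top.npz")); P=cloud(im); sd=dict(np.load("pics/side.npz")); Q=cloud(sd)
c=im["color"]; cr=cv2.resize(c[170:280,270:500],None,fx=3.4,fy=3.4,interpolation=cv2.INTER_CUBIC)
cv2.imwrite("pics/crop.png",cr[:,:,::-1])
def blob(P,u0,u1,v0,v1,lo,hi):
    S=P[v0:v1,u0:u1].reshape(-1,3); S=S[(S[:,2]>lo)&(S[:,2]<hi)]
    r=cv2.minAreaRect((S[:,:2]*1000).astype(np.float32)); return len(S),S.mean(0).round(4),np.round(r[0],1),np.round(r[1],1),round(r[2],1)
print("relay top",blob(P,440,475,238,270,.045,.06))
p=pix(sd,[*blob(P,440,475,238,270,.045,.06)[1][:2],.052]);print(p)
u,v=map(int,p); print("relay side",blob(Q,u-14,u+14,v-14,v+14,.047,.06))
print("plate",blob(P,280,405,175,265,.006,.014))
print("socket",blob(P,295,345,200,248,.03,.038))
print("wing",blob(P,355,390,195,230,.078,.092))
print("lever",blob(P,275,310,180,240,.07,.083))
print("peg",blob(P,275,310,180,240,.09,.11))
hsv=cv2.cvtColor(c,cv2.COLOR_RGB2HSV); m=((hsv[...,1]<90)&(hsv[...,2]>60)).astype(np.uint8)
m[:180]=0;m[262:]=0;m[:,:280]=0;m[:,402:]=0
E
python3 m.py
```

```text
relay top (183, array([ 0.4308, -0.3005,  0.0528]), array([ 431.1, -301.6]), array([35.4, 29.8]), 21.0)
(np.float64(347.73667956480824), np.float64(117.43063223752974))
relay side (90, array([ 0.4366, -0.2913,  0.054 ]), array([ 445.4, -292.5]), array([117.9,  71.2]), 89.9)
plate (3600, array([ 0.5075, -0.0344,  0.0106]), array([512. , -25.7]), array([225.6, 314.9]), 1.1)
socket (491, array([0.4944, 0.0317, 0.0347]), array([493. ,  37.3]), array([64.2, 82.8]), 13.6)
wing (92, array([ 0.524 , -0.0946,  0.0853]), array([524.2, -94.8]), array([11.9, 42.2]), 32.0)
lever (232, array([0.5166, 0.0936, 0.0783]), array([519.4,  95.7]), array([99.3, 17.8]), 23.6)
peg (23, array([0.5616, 0.1121, 0.1002]), array([561.5, 112.1]), array([11.2,  8.9]), 89.7)
```

View pics/crop.png

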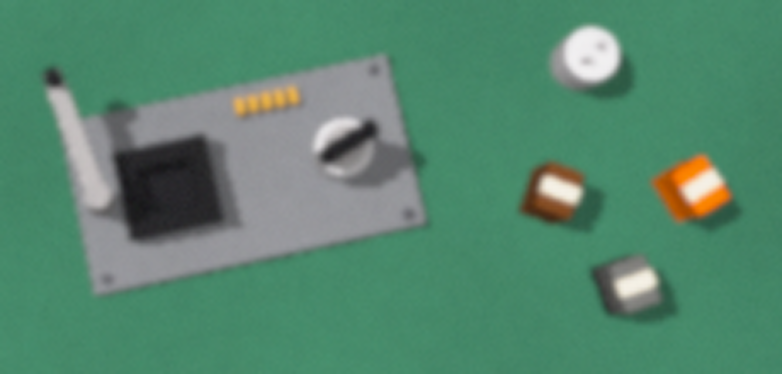

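The crop confirms it: grey cover with white stripe and black foot at crop (630,285), while the brown (560,190) and orange (700,185) blocks stand apart. I'll work out the first approach.

```bash
cat > g.py <<'E'
# usage: g.py x y z yaw_deg(tool x, world) : shift in cm along current tool axes and twist
import sys
from h import *
from scipy.spatial.transform import Rotation as R
o=get_obs(); r=R.from_quat(o["tcp_rot"]).as_matrix(); yaw=np.degrees(np.arctan2(r[1,0],r[0,0]))
a=list(map(float,sys.argv[1:5]))
print("t",round(o["time_s"],2),"pos",o["position"].round(4),"yaw",yaw.round(2),"F",o["force"].round(1),"M",o["ft_torque"].round(2),"w",round(o["gripper_width"],4),"gf",round(o["gripper_force"],1))
if a:
    d=r.T@(np.array(a[:3])-o["position"])*100
    tw=(yaw-a[3]+180)%360-180
    print("shift",d.round(2),"twist",tw.round(1))
E
python3 g.py 0.425 -0.30 0.16 21
```

```text
t 0.1 pos [ 0.1937 -0.5409  0.2495] yaw 19.7 F [-0.4 -0.5 -0.3] M [ 0.04 -0.02  0.01] w 0.0853 gf 0.0
shift [ 29.89 -14.87   8.98] twist -1.3
```

```bash
python3 -m crank '[[0,[6,-3,0],0],[0,[12,-6,2],0],[0,[18,-9,4],0],[0,[24,-12,6],-1],[0,[28,-14,8],-1]]'; python3 -m crank '[[0,[2,-1,1],0],[0,[2,-1,1],0],[0,[2,-1,1],0]]'
python3 - <<'E'
from h import *
im=save("wrist","pics/w1.png"); P=cloud(im); print(im["extrinsics"].round(3))
m=(P[...,2]>.047)&(P[...,2]<.058)&(np.hypot(P[...,0]-.431,P[...,1]+.3015)<.035); S=P[m]
r=cv2.minAreaRect((S[:,:2]*1000).astype(np.float32)); print(len(S),S.mean(0),r)
E
python3 g.py 0.431 -0.3015 0.042 21
```

```text
time_s: 0.72
position: [0.4029, -0.3227, 0.1747]
tcp_rot: [0.984, 0.18, 0.0, 0.0]
force: [0.8, -0.3, -0.2]
gripper_width: 0.0855
gripper_force: 0.0
time_s: 1.1
position: [0.4167, -0.3082, 0.1653]
tcp_rot: [0.984, 0.18, -0.0, 0.0]
force: [0.5, 0.1, -0.5]
gripper_width: 0.0854
gripper_force: 0.0
[[ 0.353  0.897  0.266  0.483]
 [-0.936  0.339  0.1   -0.281]
 [-0.    -0.284  0.959  0.288]
 [ 0.     0.     0.     1.   ]]
1889 [ 0.43024612 -0.29713194  0.05103243] ((429.6277160644531, -297.4278869628906), (35.178279876708984, 27.478830337524414), 20.086593627929688)
t 1.15 pos [ 0.4166 -0.3086  0.1655] yaw 20.64 F [ 0.5 -1.  -0.5] M [ 0.05  0.02 -0.04] w 0.0852 gf 0.0
shift [ 1.6  -0.17 12.35] twist -0.4
```

View pics/w1.png

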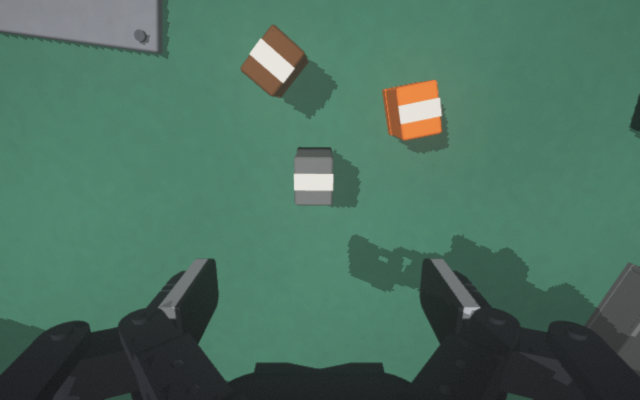

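The grey relay is at (314,180), with its long side along tool x and already aligned with the gripper. Brown (274,60) and orange (415,110) are clear of the fingers. Next I descend and grip.

```bash
python3 -m crank '[[0,[1.6,-0.5,4],0],[0,[1.6,-0.5,9],0.5],[0,[1.6,-0.5,12.3],0.5],[0,[1.6,-0.5,12.3],0.5],[160,[1.6,-0.5,12.3],0.5]]' 40
python3 -m crank '[[200,[0,0,0],0],[200,[0,0,0],0],[200,[0,0,0],0]]'; python3 g.py 0.494 0.0317 0.16 103.5
```

```text
time_s: 1.78
position: [0.4305, -0.2989, 0.0436]
tcp_rot: [0.985, 0.175, 0.001, 0.001]
force: [-0.2, 0.1, -0.2]
gripper_width: 0.0699
gripper_force: 0.0
time_s: 2.15
position: [0.4308, -0.2981, 0.0435]
tcp_rot: [0.985, 0.175, 0.001, 0.001]
force: [-0.9, 0.6, 5.9]
gripper_width: 0.0274
gripper_force: 39.9
t 2.15 pos [ 0.4308 -0.2981  0.0435] yaw 20.2 F [-0.9  0.6  5.9] M [0.04 0.23 0.01] w 0.0274 gf 39.9
shift [ 17.33 -28.74 -11.7 ] twist -83.3
```

```bash
python3 -m crank '[[200,[0,0,-5],0],[200,[0,0,-10],0],[200,[3,-5,-11],-10],[200,[6,-10,-11],-20],[200,[9,-15,-11],-30]]'; python3 g.py 0.494 0.0317 0.155 103.5
```

```text
time_s: 2.78
position: [0.463, -0.124, 0.1527]
tcp_rot: [0.905, 0.426, 0.0, 0.0]
force: [0.7, -0.3, -0.9]
gripper_width: 0.0272
gripper_force: 40.2
t 2.77 pos [ 0.463  -0.124   0.1527] yaw 50.48 F [ 0.7 -0.3 -0.9] M [-0.03 -0.02 -0.07] w 0.0272 gf 40.2
shift [13.99 -7.52 -0.23] twist -53.0
```

```bash
python3 -m crank '[[200,[5,-2.5,0],-10],[200,[10,-5.5,0],-20],[200,[14,-7.5,0],-30],[200,[14,-7.5,0],-40],[200,[14,-7.5,0],-50]]';python3 -m crank '[[200,[0,0,0],-3],[200,[0,0,0],-3]]'
python3 - <<'E'
from h import *
im=save("wrist","pics/w2.png"); P=cloud(im)
m=(P[...,2]>.029)&(P[...,2]<.039)&(np.hypot(P[...,0]-.494,P[...,1]-.0317)<.07); S=P[m]
r=cv2.minAreaRect((S[:,:2]*1000).astype(np.float32)); print(len(S),S.mean(0),r)
E
python3 g.py 0.494 0.0317 0.155 103.5
```

```text
time_s: 3.4
position: [0.4946, 0.0312, 0.1521]
tcp_rot: [0.638, 0.77, -0.0, -0.0]
force: [-0.7, 0.6, -1.6]
gripper_width: 0.0278
gripper_force: 40.2
time_s: 3.65
position: [0.4946, 0.0303, 0.1522]
tcp_rot: [0.621, 0.784, -0.0, -0.0]
force: [-0.4, -0.2, -0.3]
gripper_width: 0.0273
gripper_force: 40.2
4573 [0.49018674 0.04506846 0.03334025] ((489.5726623535156, 47.61595916748047), (64.15794372558594, 94.88693237304688), 13.355820655822754)
t 3.7 pos [0.4947 0.0302 0.1522] yaw 103.15 F [ 0.6  0.6 -2.3] M [0.05 0.01 0.09] w 0.0274 gf 40.2
shift [ 0.16 -0.03 -0.28] twist -0.4
```

View pics/w2.png

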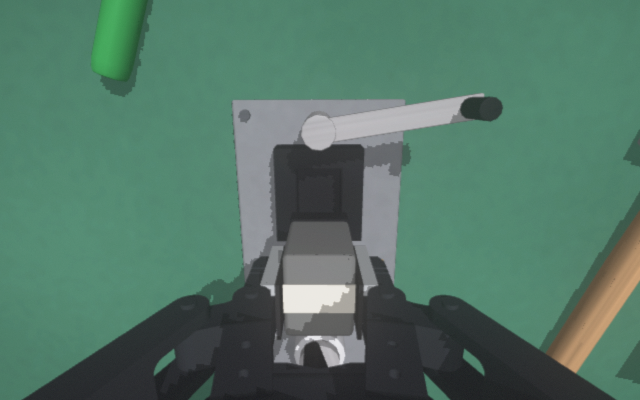

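The relay sits square in the fingers with its top face at about (320,290). The socket block lies ahead of it (275–363, 145–240) with the pocket visible near (320,190). The lever is out to the right, with its peg at (483,108). Now to refine the offset.

Run:
```python
from h import *
im=dict(np.load("pics/w2.npz")); P=cloud(im); g=im["color"].max(-1); T=np.array([.4947,.0302])
t=np.radians(13.4); fx=np.array([np.cos(t),np.sin(t)]); fy=np.array([-fx[1],fx[0]])
def ext(m,n):
    A=P[m][:,:2]-T; a=A@fx; b=A@fy; print(n,m.sum(),"x",np.percentile(a,[.5,1,5,50,95,99,99.5]).round(4),"y",np.percentile(b,[.5,1,5,50,95,99,99.5]).round(4),"z",np.median(P[m][:,2]).round(4))
near=np.hypot(P[...,0]-.494,P[...,1]-.0317)<.07
ext((g<75)&near&(P[...,2]>.030)&(P[...,2]<.038),"block")
ext(near&(P[...,2]<.030)&(P[...,2]>.012)&(g<75),"pocketfloor")
ext((P[...,2]>.155)&(P[...,2]<.166)&(g>60)&near&(np.arange(640)[None]>280)&(np.arange(640)[None]<360),"relaytop")
# post top & wing
for n,(u0,u1,v0,v1),lo,hi in(("post",(300,337,112,152),.07,.09),("peg",(470,500,95,122),.095,.105)):
    m=np.zeros(g.shape,bool);m[v0:v1,u0:u1]=1; ext(m&(P[...,2]>lo)&(P[...,2]<hi),n)
for v in (150,160,170,175,180,190,200,210): print(v,im["color"][v,270:370:3].sum(-1)//3)
```

```text
block 4416 x [-0.0323 -0.0321 -0.0307 -0.0011  0.0291  0.0304  0.0306] y [-0.0279 -0.027  -0.0202  0.0199  0.039   0.0405  0.0406] z 0.0334
pocketfloor 2048 x [-0.0296 -0.027  -0.0169 -0.0012  0.015   0.0253  0.028 ] y [-0.0119 -0.0118 -0.01    0.0073  0.0406  0.0407  0.0407] z 0.0156
relaytop 6230 x [-0.0143 -0.0143 -0.0131 -0.0005  0.012   0.0131  0.0132] y [-0.0164 -0.016  -0.014   0.0036  0.0181  0.0187  0.0188] z 0.1597
post 1062 x [-0.0103 -0.0098 -0.0087 -0.0003  0.0083  0.0094  0.0094] y [0.0463 0.0467 0.0481 0.0563 0.0639 0.065  0.0651] z 0.0798
peg 517 x [0.0779 0.078  0.0784 0.0825 0.0877 0.0884 0.0886] y [0.0632 0.0632 0.0637 0.0685 0.0736 0.0741 0.0741] z 0.0996
150 [151  95  61  61  61  61  60  57  53  53  55  56  55  53  67  86  99 105
  61  54  55  55  55  55  54  56  56  56  57  56  57  62 106 105]
160 [119  87  59  60  60  60  56  53  54  52  53  52  53  52  51  51  52  54
  53  53  54  54  52  56  53  53  59  54  55  60  59  62 107 105]
170 [120  97  59  60  58  60  58  54  47  48  50  51  48  51  49  50  50  51
  49  50  50  50  51  49  54  58  58  58  59  60  58  86 150 149]
175 [111 102  59  59  59  58  57  57  56  48  50  49  50  48  49  49  50  50
  51  48  54  50  50  47  54  58  56  58  58  57  58 100 150 149]
180 [119 103  58  57  56  57  57  56  57  48  56  49  55  54  55  56  55  55
  55  55  55  55  47  47  53  57  58  54  58  57  57 115 150 149]
190 [118 103  59  56  56  56  56  57  56  47  55  54  54  54  53  54  52  51
  55  54  53  49  48  47  52  55  55  57  56  56  56 133 146 147]
200 [123 105  58  55  57  55  55  53  55  47  55  55  53  53  53  53  52  52
  54  54  54  49  48  46  52  54  56  55  54  57  56 135 149 150]
210 [150 105  65  56  56  56  54  55  56  49  55  54  53  52  54  53  53  54
  52  54  53  46  48  45  53  54  55  57  55  56  56 141 147 147]
```

```bash
python3 -m crank '[[200,[0.42,-0.03,3.5],-0.3],[200,[0.42,-0.03,6.8],-0.3],[200,[0.42,-0.03,6.8],-0.3],[200,[0.42,-0.03,6.8],-0.3]]'
python3 - <<'E'
from h import *
im=save("wrist","pics/w3.png"); o=get_obs(); P=cloud(im); g=im["color"].max(-1); T=o["position"][:2]
t=np.radians(13.4); fx=np.array([np.cos(t),np.sin(t)]); fy=np.array([-fx[1],fx[0]])
A=(P[...,:2]-T); a=A@fx; b=A@fy; z=P[...,2]
q=lambda v:np.percentile(v,[.5,2,50,98,99.5]).round(4)
m=(g<75)&(z>.030)&(z<.038)&(abs(a)<.045)&(b>-.04)&(b<.06); print("block x",q(a[m]),"y",q(b[m]))
rz=o["position"][2]+.0085; m=(abs(z-rz)<.005)&(g>60)&(abs(a)<.02)&(abs(b)<.03); print("top x",q(a[m]),"y",q(b[m]))
m=(z>.045)&(z<rz-.006)&(abs(a)<.012)&(b>.01)&(b<.03); print("front y",q(b[m])); print(o["position"])
cv2.imwrite("pics/w3c.png",cv2.resize(im["color"][100:400,180:460],None,fx=2,fy=2)[:,:,::-1])
E
```

```text
time_s: 4.2
position: [0.4941, 0.0339, 0.0851]
tcp_rot: [0.619, 0.785, 0.0, 0.0]
force: [0.3, -0.6, -0.8]
gripper_width: 0.0276
gripper_force: 40.1
block x [-0.0332 -0.0326 -0.0024  0.0295  0.03  ] y [-0.0084 -0.0053  0.023   0.0368  0.037 ]
top x [-0.0191 -0.0164 -0.0008  0.0156  0.0183] y [-0.0164 -0.0153  0.0044  0.0186  0.0189]
front y [0.0176 0.0178 0.0186 0.0191 0.0192]
[0.49463147 0.03388199 0.08549824]
```

View pics/w3c.png

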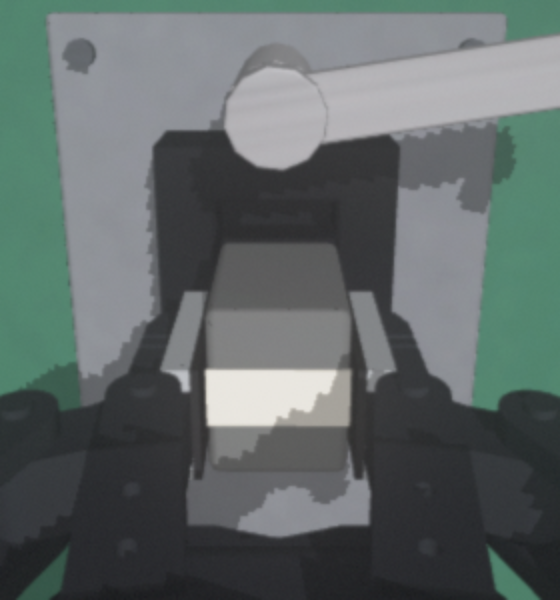

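The relay foot's far edge is at crop (222–338, 243). The pocket and block are centred about 3.5 px to the left and slightly ahead, so I'll shift about −0.8 mm in x and +1.4 mm in y, then lower.

```bash
python3 -m crank '[[200,[0.14,-0.08,0],0],[200,[0.14,-0.08,0.6],0],[200,[0.14,-0.08,1.2],0],[200,[0.14,-0.08,1.2],0]]'; python3 g.py 0.494 0.034 0.0595 103.4
```

```text
time_s: 4.75
position: [0.4918, 0.0353, 0.0714]
tcp_rot: [0.619, 0.785, -0.0, -0.001]
force: [-0.7, 0.3, -0.6]
gripper_width: 0.0273
gripper_force: 40.1
t 4.75 pos [0.4918 0.0353 0.0714] yaw 103.5 F [-0.7  0.3 -0.6] M [-0.    0.   -0.03] w 0.0273 gf 40.1
shift [-0.18  0.19  1.19] twist 0.1
```

The foot is below the mouth with no contact force, so it's in the pocket.

```bash
python3 -m crank '[[200,[0,0,0.5],0],[200,[0,0,1.0],0],[200,[0,0,1.2],0],[200,[0,0,1.3],0],[200,[0,0,1.3],0]]'; python3 g.py 0.494 0.034 0.0595 103.4
```

```text
time_s: 5.38
position: [0.4922, 0.0352, 0.0595]
tcp_rot: [0.619, 0.785, -0.0, -0.0]
force: [-1.8, -0.4, 4.6]
gripper_width: 0.0274
gripper_force: 40.7
t 5.38 pos [0.4922 0.0352 0.0595] yaw 103.5 F [-1.8 -0.4  4.6] M [-0.01  0.62 -0.01] w 0.0274 gf 40.7
shift [-0.16  0.15 -0.  ] twist 0.1
```

```bash
python3 -m crank '[[0,[0,0,0],0],[0,[0,0,0],0],[0,[0,0,0],0],[0,[0,0,-2],0],[0,[0,0,-6],0]]'; python3 -m crank '[[0,[0,0,-4],0],[0,[0,0,-4],0]]'
python3 - <<'E'
from h import *
im=save("wrist","pics/w4.png"); o=get_obs(); P=cloud(im); g=im["color"].max(-1); T=np.array([.4922,.0352])
t=np.radians(13.4); fx=np.array([np.cos(t),np.sin(t)]); fy=np.array([-fx[1],fx[0]])
A=(P[...,:2]-T); a=A@fx; b=A@fy; z=P[...,2]
q=lambda v:(len(v),np.percentile(v,[1,50,99]).round(4))
for n,c in (("block",(g<75)&(z>.030)&(z<.038)&(abs(a)<.045)&(b>-.05)&(b<.06)),("relay",(z>.062)&(z<.08)&(abs(a)<.02)&(abs(b)<.025)),("post",(z>.076)&(z<.084)&(abs(a)<.011)&(b>.035)&(b<.07)),("peg",(z>.094)&(z<.106)&(a>.03)&(b>0)&(b<.1))):
    print(n,"x",q(a[c]),"y",q(b[c]),"z",q(z[c]))
    print(np.median(P[c],0).round(4))
E
python3 g.py 0.494 0.034 0.0595 103.4
```

```text
time_s: 6.0
position: [0.4909, 0.0353, 0.1182]
tcp_rot: [0.619, 0.785, -0.001, -0.002]
force: [0.2, 0.3, -0.3]
gripper_width: 0.0854
gripper_force: 0.0
time_s: 6.25
position: [0.4949, 0.035, 0.1623]
tcp_rot: [0.619, 0.785, 0.002, 0.003]
force: [0.2, -0.6, -0.5]
gripper_width: 0.0853
gripper_force: 0.0
block x (4625, array([-0.0309,  0.0015,  0.0314])) y (4625, array([-0.0342,  0.0089,  0.0351])) z (4625, array([0.0318, 0.0334, 0.0349]))
[0.4906 0.0439 0.0334]
relay x (2076, array([-0.0138, -0.0005,  0.0128])) y (2076, array([-0.0158,  0.0023,  0.0185])) z (2076, array([0.0638, 0.067 , 0.0687]))
[0.4912 0.0374 0.067 ]
post x (907, array([-0.0086,  0.0009,  0.0104])) y (907, array([0.0411, 0.0505, 0.0596])) z (907, array([0.0763, 0.0798, 0.0813]))
[0.4812 0.0845 0.0798]
peg x (478, array([0.0794, 0.0842, 0.0905])) y (478, array([0.0579, 0.0634, 0.0687])) z (478, array([0.0945, 0.0996, 0.1013]))
[0.5594 0.1164 0.0996]
t 6.3 pos [0.4936 0.0351 0.1604] yaw 103.5 F [-0.2  0.5 -0.7] M [-0.03 -0.04  0.02] w 0.0851 gf 0.0
shift [-0.11 -0.02 10.09] twist 0.1
```

View pics/w4.png

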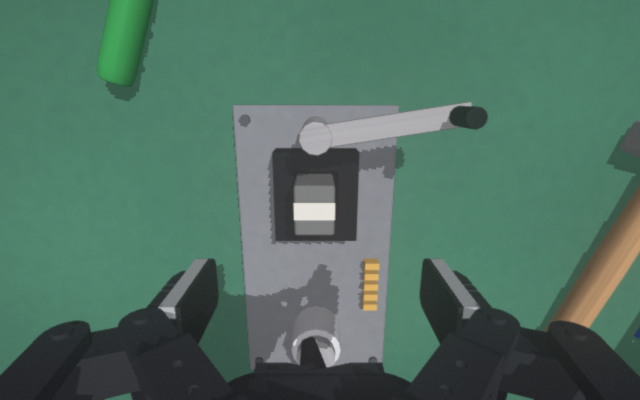

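The relay is home: its top measures 67–68.7 mm high and it is centred in the block at (314,205). The peg is at (468,117). Next I'll grip the peg.

```bash
python3 g.py 0.5597 0.1164 0.099 103.4
```

```text
t 6.3 pos [0.4936 0.0351 0.1604] yaw 103.5 F [-0.2  0.5 -0.7] M [-0.03 -0.04  0.02] w 0.0851 gf 0.0
shift [6.37 8.3  6.16] twist 0.1
```

```bash
python3 -m crank '[[0,[3.2,4.1,0],0],[0,[6.4,8.3,0],0],[0,[6.4,8.3,0],0],[0,[6.4,8.3,4],0],[0,[6.4,8.3,6],0]]' 30; python3 -m crank '[[200,[0,0,0],0],[230,[0,0,0],0],[230,[0,0,0],0],[230,[0,0,0],0],[230,[0,0,0],0]]'; python3 g.py 0.5597 0.1164 0.099 103.4
```

```text
time_s: 6.92
position: [0.5555, 0.1163, 0.0958]
tcp_rot: [0.619, 0.785, -0.002, -0.002]
force: [-0.0, 1.1, 0.3]
gripper_width: 0.0851
gripper_force: 0.0
time_s: 7.55
position: [0.5609, 0.1173, 0.1005]
tcp_rot: [0.619, 0.785, 0.002, 0.002]
force: [4.5, 1.3, -1.5]
gripper_width: 0.0107
gripper_force: 30.1
t 7.55 pos [0.5609 0.1173 0.1005] yaw 103.51 F [ 4.5  1.3 -1.5] M [ 0.32 -0.93  0.02] w 0.0107 gf 30.1
shift [-0.06 -0.14  0.15] twist 0.1
```

Peg gripped. Now I swing it along the arc.

```bash
python3 -m crank '[[230,[-1.3,0,0],0],[230,[-2.7,0,0],0],[230,[-4.3,-0.5,0],0],[230,[-5.8,-1.25,0],0],[230,[-7.1,-2.3,0],0]]'; python3 -m crank '[[230,[-1.1,-1.2,0],0],[230,[-2.25,-3.5,0],0],[230,[-2.6,-5.2,0],0],[230,[-2.65,-5.75,0],0],[230,[-2.65,-5.75,0],0]]'; python3 g.py 0.5597 0.1164 0.099 103.4
python3 - <<'E'
from h import *
save("top","pics/t2.png"); im=dict(np.load("pics/t2.npz")); cv2.imwrite("pics/t2.png",cv2.resize(im["color"][160:280,270:480],None,fx=3.5,fy=3.5)[:,:,::-1])
E
```

```text
time_s: 8.18
position: [0.5585, 0.0407, 0.1008]
tcp_rot: [0.62, 0.785, 0.003, 0.006]
force: [14.7, -4.5, -9.1]
gripper_width: 0.0103
gripper_force: 29.7
time_s: 8.8
position: [0.505, -0.0007, 0.1007]
tcp_rot: [0.62, 0.784, -0.002, 0.005]
force: [2.7, -13.0, 0.0]
gripper_width: 0.0106
gripper_force: 30.2
t 8.8 pos [ 0.505  -0.0007  0.1007] yaw 103.32 F [  2.7 -13.    0. ] M [-2.52 -0.55  0.01] w 0.0106 gf 30.2
shift [10.14  8.02  0.11] twist -0.1
```

```bash
python3 -m crank '[[230,[-0.1,-0.15,0],0],[230,[-0.1,-0.3,0],0],[230,[-0.1,-0.4,0],0]]'; python3 g.py 0.501 0.0007 0.1 103.4; python3 -m crank '[[0,[-0.1,-0.3,0],0],[0,[-0.1,-0.3,0],0],[0,[-0.1,-0.3,-2],0],[0,[-0.1,-0.3,-6],0],[0,[-0.1,-0.3,-8],0]]'
python3 - <<'E'
from h import *
im=save("wrist","pics/w5.png"); o=get_obs(); P=cloud(im); T=np.array([.4922,.0352])
t=np.radians(13.4); fx=np.array([np.cos(t),np.sin(t)]); fy=np.array([-fx[1],fx[0]])
A=(P[...,:2]-T); a=A@fx; b=A@fy; z=P[...,2]
q=lambda v:(len(v),np.percentile(v,[1,50,99]).round(4))
for n,c in (("peg",(z>.094)&(z<.106)&(abs(a)<.03)&(abs(b+.035)<.02)),("wing",(z>.08)&(z<.09)&(abs(a)<.035)&(abs(b+.13)<.035))):
    print(n,"x",q(a[c]),"y",q(b[c]))
E
python3 g.py .52 -.09 .2 121.9
```

```text
time_s: 9.22
position: [0.5022, -0.0015, 0.1007]
tcp_rot: [0.62, 0.785, -0.0, 0.004]
force: [5.1, -8.6, -1.9]
gripper_width: 0.0102
gripper_force: 30.1
t 9.22 pos [ 0.5022 -0.0015  0.1007] yaw 103.37 F [ 5.1 -8.6 -1.9] M [-1.73 -0.96 -0.21] w 0.0102 gf 30.1
shift [ 0.24 -0.07  0.07] twist -0.0
time_s: 9.85
position: [0.4968, -0.0, 0.1811]
tcp_rot: [0.619, 0.785, 0.001, 0.001]
force: [0.4, 0.1, -0.1]
gripper_width: 0.0854
gripper_force: 0.0
peg x (297, array([-0.0051,  0.0005,  0.0056])) y (297, array([-0.0411, -0.0348, -0.0298]))
wing x (805, array([-0.0103,  0.0002,  0.011 ])) y (805, array([-0.1491, -0.1271, -0.1085]))
t 9.9 pos [ 4.979e-01 -2.000e-04  1.831e-01] yaw 103.53 F [1.7 0.1 1.3] M [-0.02 -0.02 -0.05] w 0.0857 gf 0.0
shift [-9.25  0.06 -1.67] twist -18.4
```

View pics/w5.png

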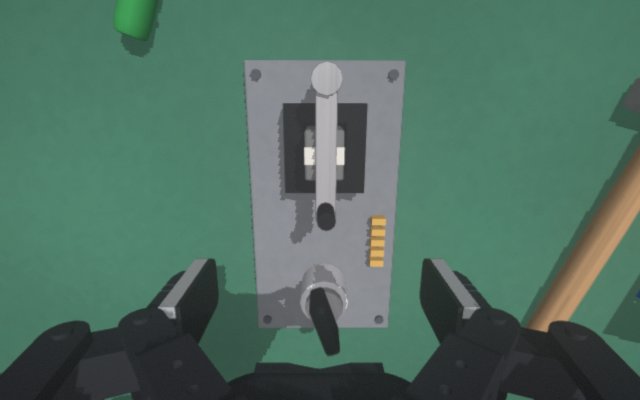

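The lever is shut: it lies straight over the relay, with the peg at (326,216) and a≈0. The wing is at (324,320), about 18° off the fixture's y. Next I grip the wing.

```bash
python3 g.py .5226 -.0905 .075 121.8; python3 -m crank '[[0,[-3,0,0],-9],[0,[-6,0,0],-18],[0,[-9.35,-0.2,0],-18.3],[0,[-9.35,-0.2,0],-18.3]]'; python3 g.py .5226 -.0905 .075 121.8
```

```text
t 9.9 pos [ 4.979e-01 -2.000e-04  1.831e-01] yaw 103.53 F [1.7 0.1 1.3] M [-0.02 -0.02 -0.05] w 0.0857 gf 0.0
shift [-9.34  0.24 10.83] twist -18.3
time_s: 10.4
position: [0.5163, -0.0932, 0.1784]
tcp_rot: [0.487, 0.873, -0.0, -0.0]
force: [-1.1, -0.3, -0.0]
gripper_width: 0.0857
gripper_force: 0.0
t 10.4 pos [ 0.5163 -0.0932  0.1784] yaw 121.65 F [-1.1 -0.3 -0. ] M [ 0.03 -0.05 -0.02] w 0.0857 gf 0.0
shift [-0.1   0.68 10.34] twist -0.2
```

```bash
python3 -m crank '[[0,[-0.1,0.6,3],0],[0,[-0.1,0.65,8],0],[0,[-0.1,0.65,10.3],0],[0,[-0.1,0.65,10.3],0],[120,[-0.1,0.65,10.3],0]]' 40; python3 -m crank '[[220,[0,0,0],0],[220,[0,0,0],0],[220,[0,0,0],0],[220,[0,0,0],0]]'; python3 g.py .5226 -.0905 .075 121.8
```

```text
time_s: 11.02
position: [0.5227, -0.0888, 0.077]
tcp_rot: [0.486, 0.874, 0.0, 0.0]
force: [0.5, -0.7, -0.3]
gripper_width: 0.0697
gripper_force: 0.0
time_s: 11.52
position: [0.5221, -0.0895, 0.0766]
tcp_rot: [0.486, 0.874, -0.0, 0.0]
force: [-2.3, -1.5, 5.3]
gripper_width: 0.0116
gripper_force: 7.7
t 11.53 pos [ 0.5221 -0.0895  0.0766] yaw 121.78 F [-2.3 -1.5  5.3] M [-0.28  0.57 -0.04] w 0.0116 gf 7.7
shift [-0.11 -0.01  0.16] twist -0.0
```

```bash
python3 -m crank '[[245,[0,0,0],0],[245,[0,0,0],10],[245,[0,0,0],20],[245,[0,0,0],30],[245,[0,0,0],40]]'; python3 -m crank '[[245,[0,0,0],10],[245,[0,0,0],20],[245,[0,0,0],30],[245,[0,0,0],40],[245,[0,0,0],50]]';python3 g.py .5226 -.0905 .075 13.4
```

```text
time_s: 12.15
position: [0.5241, -0.0892, 0.0768]
tcp_rot: [0.758, 0.653, 0.002, 0.001]
force: [3.9, 0.8, 0.3]
gripper_width: 0.011
gripper_force: 40.2
time_s: 12.78
position: [0.5263, -0.0906, 0.0768]
tcp_rot: [0.963, 0.271, 0.003, 0.002]
force: [9.8, -4.2, -6.9]
gripper_width: 0.0114
gripper_force: 39.4
t 12.78 pos [ 0.5263 -0.0906  0.0768] yaw 31.47 F [ 9.8 -4.2 -6.9] M [-0.77 -1.64  0.11] w 0.0114 gf 39.4
shift [-0.31 -0.2   0.18] twist 18.1
```

```bash
python3 -m crank '[[245,[-0.1,-0.1,0],8],[245,[-0.1,-0.1,0],15],[245,[-0.1,-0.1,0],18],[245,[-0.1,-0.1,0],18]]';python3 g.py .5226 -.0905 .075 13.4; python3 -m crank '[[245,[0,0,0],1.5],[245,[0,0,0],2.5],[245,[0,0,0],2.5]]';python3 g.py .5226 -.0905 .075 13.4
```

```text
time_s: 13.28
position: [0.5266, -0.0915, 0.0769]
tcp_rot: [0.993, 0.119, 0.005, 0.003]
force: [13.0, -6.4, -11.0]
gripper_width: 0.0113
gripper_force: 39.2
t 13.28 pos [ 0.5266 -0.0915  0.0769] yaw 13.72 F [ 13.   -6.4 -11. ] M [-1.21 -2.4   0.01] w 0.0113 gf 39.2
shift [-0.37 -0.19  0.18] twist 0.3
time_s: 13.65
position: [0.5266, -0.0915, 0.0769]
tcp_rot: [0.995, 0.099, 0.005, 0.003]
force: [12.5, -7.5, -11.0]
gripper_width: 0.0118
gripper_force: 49.1
t 13.65 pos [ 0.5266 -0.0915  0.0769] yaw 11.38 F [ 12.5  -7.5 -11. ] M [-1.38 -2.37  1.07] w 0.0118 gf 49.1
shift [-0.38 -0.18  0.19] twist -2.0
```

Mz jumped to 1.07 N m at yaw ≈ 12–13°, so the screw is seated. Now I back it off to yaw ≈ 103°.

```bash
python3 -m crank '[[245,[0,0,0],-8],[245,[0,0,0],-18],[245,[0,0,0],-28],[245,[0,0,0],-38],[245,[0,0,0],-48]]'; python3 -m crank '[[245,[0,0,0],-10],[245,[0,0,0],-20],[245,[0,0,0],-30],[245,[0,0,0],-40],[245,[0,0,0],-43.5]]';python3 -m crank '[[245,[0,0,0],0],[245,[0,0,0],0]]'
python3 - <<'E'
from h import *
im=save("wrist","pics/w6.png");save("side","pics/s6.png")
E
python3 g.py .5226 -.0905 .075 103
```

```text
time_s: 14.28
position: [0.5252, -0.0895, 0.0768]
tcp_rot: [0.868, 0.497, 0.003, 0.002]
force: [9.2, -1.1, -4.4]
gripper_width: 0.0109
gripper_force: 40.2
time_s: 14.9
position: [0.5229, -0.0892, 0.0768]
tcp_rot: [0.623, 0.782, 0.001, 0.002]
force: [4.7, -0.1, 0.4]
gripper_width: 0.0112
gripper_force: 41.0
time_s: 15.15
position: [0.5229, -0.0892, 0.0768]
tcp_rot: [0.624, 0.781, 0.001, 0.002]
force: [6.2, -0.4, 0.7]
gripper_width: 0.0114
gripper_force: 40.9
t 15.25 pos [ 0.5229 -0.0892  0.0768] yaw 102.73 F [ 6.3 -0.1 -0.3] M [-0.04 -1.    0.08] w 0.0111 gf 40.9
shift [-0.12 -0.06  0.18] twist -0.3
```

View pics/w6.png

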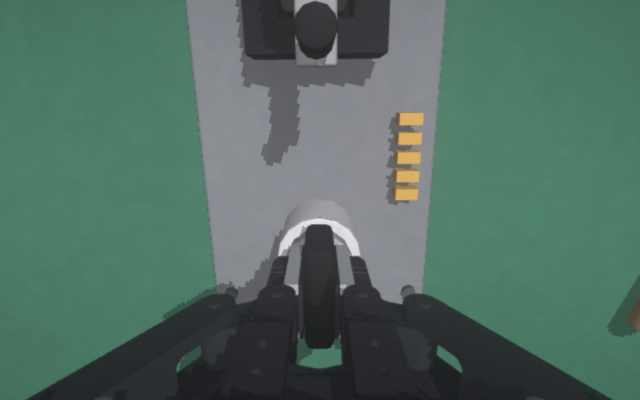

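The wing at (320,285) is gripped and lies along the fixture's y, a quarter turn from its seat. The lever at (316,30) is straight over the socket. I'm handing the job in.

```bash
python3 -c "
from workcell import *
print(hand_in())"
```

```text
the job is handed in; nothing more can be done
None
```

I've handed the job in, though `hand_in()` gave no verdict: the relay is home, the lever is shut, and the thumbscrew was seated then backed off about 90°, still gripped at about 41 N (15.3 s of 72 s used).

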